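# Change the bit in the bench chuck and rack the others

## Task

Loosen the bench chuck by swinging its lever right over until the jaws are wide open, take the worn stub-ended bit out, lay the pointed bit in its place on the two rests with its plain shank between the jaws, and swing the lever back until the jaws grip it tightly. Lay the worn bit and every flat-bladed bit on the sloped rack, one to a notch (any notch, either way round), and leave everything else where it is.

Things in the scene. Friction and masses are not known exactly. Their poses are not given: they have to be found in the camera images.
- chuck: grey bench chuck, fixed, base 275 x 110 mm, facing its own -x (toward the robot). Origin on the table under the centre of the chuck's face; x along the level chuck axis, 95 mm above the table. Headstock 96 mm wide, 122 mm high at x +46 to +124 mm; sleeve (radius 44) at x +3 to +39; three jaws at x -29 to 0; two upright bit rests in front (see seat)
- seat (a point): where a loaded bit's origin lies: on the axis, 68 mm before the face (axes as the chuck), shank end 8 mm from the spindle face, 21 mm of it between the jaws. It lies on two 10 mm thick upright rests at chuck x -42 and -108 mm (56 mm free between them for fingers), with notches: flat floor 26 mm wide, 84 mm above the table, cheeks flaring to 45 mm at 20 mm above it
- sleeve (a joint): chuck sleeve angle, rad: 0 = jaws wide open, 1.4 = end of travel; turns about the chuck's +x. The three jaws move in together 13.6 mm per rad, from 26 mm off the axis at 0, and meet a bit (11 mm) at about 1.10. Stiff (3.5 N at the lever's grip), stays where it is left and so keeps its grip; push on with 10 to 15 N once the jaws meet the bit to make it tight
- lever_grip (a point): centre of the black round grip (18 mm diameter, 66 mm long, parallel to the chuck axis) on the sleeve's lever, 100 mm from the axis, 44 mm behind the face, where fingers clear the lever bar (at chuck x +12; grip spans +4 to +70). The lever leans 0.85 rad from upright to the chuck's +y at sleeve 0, and 0.25 rad past upright to -y when the jaws hold a bit
- jaw0: lower steel jaw, straight below the axis, 29 mm long, 14 mm wide; frame parallel to the chuck's, origin at the centre of the face when open, moving with the jaw
- jaw1: upper jaw on the chuck's +y side, 30 degrees above level, else as jaw0. Wide open, the two upper jaws leave a gap of 38 mm through which a bit can be lowered from above
- jaw2: upper jaw on the chuck's -y side, 30 degrees above level; as jaw1
- rack: fixed bit rack, base 95 x 255 mm, two rows of notched steel uprights 10 mm thick at its x -33 and +33 mm (56 mm free between for fingers). Origin on the table under its centre. Bits lie along its x across both rows; four notches 60 mm apart in y, each 12 mm higher toward -y, floors 26 mm wide, cheeks flaring to 45 mm. Sloped catch bars at x -74, +74, 5 mm below the floors
- slot0 (a point): where the origin of a bit lies in notch 0 of the rack (rack y +90 mm), 11 mm above the notch floor, which is 60 mm above the table; axes as the rack
- slot1 (a point): where the origin of a bit lies in notch 1 of the rack (rack y +30 mm), 11 mm above the notch floor, which is 72 mm above the table; axes as the rack
- slot2 (a point): where the origin of a bit lies in notch 2 of the rack (rack y -30 mm), 11 mm above the notch floor, which is 84 mm above the table; axes as the rack
- slot3 (a point): where the origin of a bit lies in notch 3 of the rack (rack y -90 mm), 11 mm above the notch floor, which is 96 mm above the table; axes as the rack
- bit_worn: steel bit lying level, 0.28 kg: hexagon bar 120 mm long, 22 mm across flats, 25 across corners, with a short blunt rounded stub (12 mm) on one end. Origin on the bar's axis, 60 mm from its plain shank end; x along the bar to the shank end, tip at -x. It lies on a flat, origin 11 mm above its support. At the start it is held in the chuck, on the two rests, shank in the jaws
- bit_point: steel bit lying level, 0.28 kg: hexagon bar 120 mm long, 22 mm across flats, 25 across corners, with a round cone point (30 mm) on one end. Origin on the bar's axis, 60 mm from its plain shank end; x along the bar to the shank end, tip at -x. It lies on a flat, origin 11 mm above its support. At the start it lies on the table
- bit_flat0: steel bit lying level, 0.28 kg: hexagon bar 120 mm long, 22 mm across flats, 25 across corners, with a flat blade (30 mm long, 20 mm wide, 6 mm thick) on one end. Origin on the bar's axis, 60 mm from its plain shank end; x along the bar to the shank end, tip at -x. It lies on a flat, origin 11 mm above its support. At the start it lies on the table, or is absent (None)
- bit_flat1: steel bit lying level, 0.28 kg: hexagon bar 120 mm long, 22 mm across flats, 25 across corners, with a flat blade (30 mm long, 20 mm wide, 6 mm thick) on one end. Origin on the bar's axis, 60 mm from its plain shank end; x along the bar to the shank end, tip at -x. It lies on a flat, origin 11 mm above its support. At the start it lies on the table, or is absent (None)
- bit_flat2: steel bit lying level, 0.28 kg: hexagon bar 120 mm long, 22 mm across flats, 25 across corners, with a flat blade (30 mm long, 20 mm wide, 6 mm thick) on one end. Origin on the bar's axis, 60 mm from its plain shank end; x along the bar to the shank end, tip at -x. It lies on a flat, origin 11 mm above its support. At the start it lies on the table, or is absent (None)
- small_box: small carton 96 x 75 x 48 mm, bystander; origin at the centre of its underside
- tape_roll: roll of black insulating tape, 55 mm, 19 mm high, bystander; origin at the centre of its underside

How it is judged:
By the outcome, as a careful person would: the job done as asked, in the order asked, and still so for the second after the job is handed in, with the robot touching nothing.
Of bit_flat0, bit_flat1, bit_flat2 only 1 to 3 are there at a start; the rules pass over those that are not, and their reading is None.
At some moment in a run one of bit_flat0, bit_flat1, bit_flat2 may be knocked a few centimetres aside while the robot is not near it.
It also fails if it takes over 210 s, if anything falls off the work surface, if the arm or the gripper's body presses on something with over 40 N, if the wrist force passes 120 N, or if a joint passes its speed limit or range.

## Robot

A 6-joint arm with a two-finger parallel gripper is mounted at the origin on the work surface; the furniture and walls round the work are solid. World frame = base frame: x ahead of the robot, y to its left, z up, the work surface at z = 0. Lengths are in m, angles in rad, forces in N, time in s.
With the tool pointing down it reaches from about 0.35 to 0.725 m from the base axis. Payload 4.3 kg.
Tool frame: the origin (TCP) lies on the centre line of the jaws, within the pads' length; the fingertips stand 14 mm ahead of it and the grasp point (between the pads) lies 5 mm behind it; z points along the fingers, y is the line along which they close (so a half turn about z gives the same grasp; the last joint's range is limited). The gripper opens to 85 mm and grips with 20 to 120 N. Pads are 22 mm wide; open, the fingers measure 114 mm over their backs; the gripper's body (76 mm by 85 mm) begins 54 mm behind the grasp point. The pads swing forward as they close: fully open they stand 13 mm farther back than shut.
Start: joints at [1.099, 0.377, 0.081, 1.274, 0, 1.46], TCP at [0.204, 0.538, 0.245] pointing down, gripper open.
Joint ranges: [-2.72, 2.72], [-0.84, 1.66], [-1.02, 1.22], [-1.77, 2.12], [-1.37, 1.28], [-3.14, 3.14]. Speed limits (rad/s): [2.57, 2.57, 3.14, 3.14, 3.14, 3.14].

## Interface

Orientations are given as a unit quaternion [w, x, y, z].
In Python, from cell import * gives the robot as it stands.
- The arm moves only by the tool drive_tool, never from a script. Its argument "rows" is a list of rows, each a list of 4 numbers: the shift along the tool's x, y, z normalised to -1 to 1, where 1 is 5 cm, then the turn about the tool's z normalised to -1 to 1, where 1 is 4 degrees. In form: [[x, y, z, yaw], ...]. A call has 1 to 20 rows; each row shifts and turns the commanded pose from where the row before left it, along the tool's axes as they then stand; what a row does not reach is not made up. A row lasts 1/8 s, in which the tool goes at most 62.5 mm and 10.7 degrees, less where a joint would pass 70% of its speed; a pose out of reach is approached as far as the arm can. A call with a number of a shift or a turn outside -1 to 1 is refused whole. A call with a gripper value outside its range is refused whole. "grip" is the opening, from -1 (shut) to 1 (fully open), set as the call begins (left out, the last holds). The fingers move at their own pace and stop on an object; "grip_force" is the grip in N (left out, the last holds). Time passes only in rows, so rows that do not move let the fingers close. It gives the time, the measured TCP pose, the force, the opening and the grip force at its end, in the units of the state.
- sense(): the state, without advancing time (a new reading comes with each control period).
- snapshot(name): name is "side" or "top" or "wrist"; returns the picture (384x512x3 uint8, blue, green, red); there is no depth.
- get_calibration(name): a dict with "camera_matrix" (3x3 intrinsics, pixels), "cam_to_world" (4x4, takes a point from camera to world coordinates); the wrist camera has in their place "mount" (4x4, takes a point from camera to tool coordinates, whose origin is the TCP and whose axes are the flange's). Camera axes: x right, y up, looking along -z (the intrinsics and any distortion apply to the point x, -y, -z); pixel columns grow to the right and rows downward; lengths in m; the calibration is good to about 2 mm. A picture is of the moment at which its call begins: read the wrist's pose just before it. get_calibration takes no time and is no camera call.
- close_job(): hands the job in; it is judged then, once.
The state is a dict: "time_s": time; "qpos": joint angles; "joint_vel": joint speeds; "joint_torque": joint torques, N m; "tool_pos": TCP position; "orientation": TCP orientation; "wrist_force": force on the tool from outside, world axes, zero at the start; "torque": the same for the moment, N m; "gripper_width": finger opening in m; "grasp_force": force on a finger pad.
Only numpy, scipy, OpenCV 4.12 (cv2) and the standard library are available. Lean on these libraries where they do the work, as an engineer would, in place of code of your own. Each camera call takes 0.05 s, during which the arm holds its last target. There are 200 camera calls.

## Working session

There is one attempt and no reset: what is moved stays moved. The work goes in short steps, Python scripts to look and compute and a tool call to move; the robot and the scene stay as the last step left them, time stands still between calls to the robot, and variables do not carry over. Pictures are saved under pics/ and viewed, at most 15 in all, crops included, and the job is handed in when it is done.

Besides the shell and the picture viewer there is one more tool, called after "Call:" as name(argument=value, ...), one argument or row to a line, values as JSON. drive_tool: Moves the arm, as the interface text tells. Scaled input: -1 to 1 covers 5 cm each way for a shift and 4 degrees each way for a turn. Its arguments: {"type":"object","properties":{"rows":{"type":"array"},"grip":{"type":"number"},"grip_force":{"type":"number"}},"required":["rows"]}

```bash
ls; mkdir -p pics; python3 - <<'E'
from cell import *
import cv2
s=sense();print({k:(v if not hasattr(v,'tolist') else v.tolist()) for k,v in s.items()})
for n in("top","side"):
    c=get_calibration(n);print(n,c)
    cv2.imwrite(f"pics/{n}0.png",snapshot(n))
print(get_calibration("wrist"))
cv2.imwrite("pics/w0.png",snapshot("wrist"))
E
```

```text
pics
{'time_s': 0.0, 'qpos': [1.0987031224503205, 0.3780824361303694, 0.07964360284765706, 1.2743617800868163, -7.1017782087547005e-06, 1.4604926601892203], 'joint_vel': [0.000874109377852663, -0.0007930982022097146, 0.0006508295076453574, -0.001988490633528161, -0.0003894430773641169, -4.182710979184397e-05], 'joint_torque': [-0.001951997255673632, -46.360634565353394, 26.987396478652954, 0.02078998542856425, -0.00032420824936707504, 1.2670648743551283e-05], 'tool_pos': [0.2032423986102024, 0.5372369059099563, 0.24435660944634477], 'orientation': [-0.000284314306735588, 0.1799097205080423, 0.9836826155642261, -0.0009609728486725539], 'wrist_force': [-0.24710417641339988, 0.17694268729633353, -0.350387379876659], 'torque': [0.013767616809258903, -0.04389938094122839, -0.07954584892965832], 'grasp_force': 0.0, 'gripper_width': 0.08531156712689492}
top {'camera_matrix': array([[368.30310289,   0.        , 249.93166984],
       [  0.        , 368.30310289, 190.60652756],
       [  0.        ,   0.        ,   1.        ]]), 'cam_to_world': array([[-0.00688328,  0.99503799, -0.0992573 ,  
[... 461 characters left out ...]
-0.29029563,  0.42859791, -0.85558885, -1.01010063],
       [-0.01902584,  0.8913293 ,  0.45295705,  0.65977505],
       [ 0.        ,  0.        ,  0.        ,  1.        ]])}
{'camera_matrix': array([[307.11923205,   0.        , 254.66769412],
       [  0.        , 307.11923205, 189.65068863],
       [  0.        ,   0.        ,   1.        ]]), 'mount': array([[-1.03971492e-03,  9.55692429e-01,  2.94365249e-01,
         7.53859955e-02],
       [ 9.99999020e-01,  1.26973431e-03, -5.90292383e-04,
         1.99506964e-03],
       [-9.37903617e-04,  2.94364346e-01, -9.55692813e-01,
        -1.30321910e-01],
       [ 0.00000000e+00,  0.00000000e+00,  0.00000000e+00,
         1.00000000e+00]])}
```

```bash
python3 - <<'E'
import cv2
for n in("top0","side0"):
    cv2.imwrite(f"pics/{n}b.png",cv2.resize(cv2.imread(f"pics/{n}.png"),(800,600),interpolation=cv2.INTER_CUBIC))
E
```

```text
(no output)
```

View pics/top0b.png

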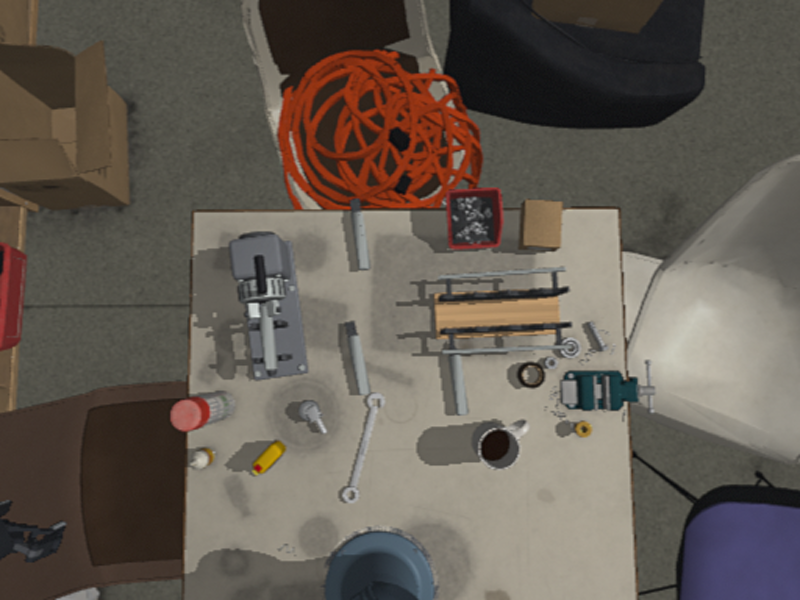

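View pics/side0b.png

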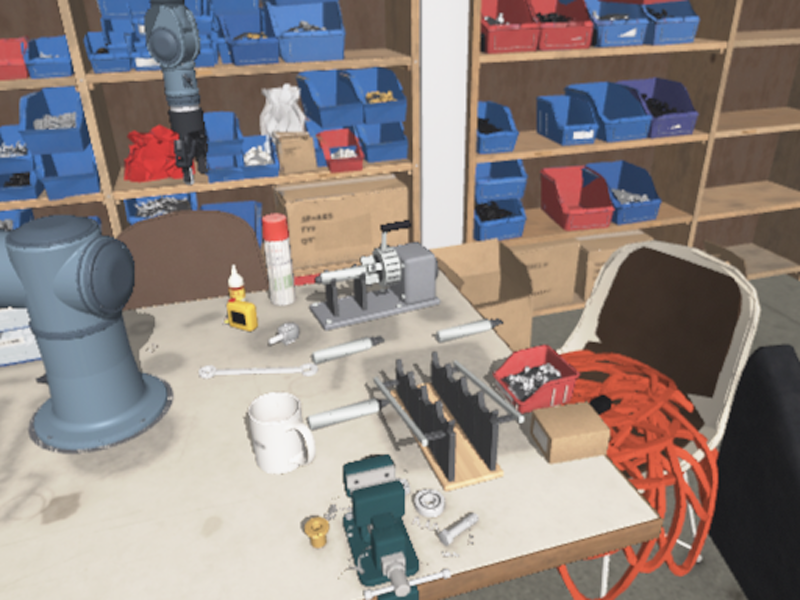

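```bash
cat > h.py <<'E'
import numpy as np, cv2
from scipy.spatial.transform import Rotation as R
from cell import *
def cam(name,s=None):
    c=get_calibration(name);K=c["camera_matrix"]
    if name=="wrist":
        s=s or sense();q=np.array(s["orientation"]);T=np.eye(4);T[:3,:3]=R.from_quat(q[[1,2,3,0]]).as_matrix();T[:3,3]=s["tool_pos"]
        return K,T@c["mount"]
    return K,c["cam_to_world"]
def pix2w(uv,z,KT):
    K,T=KT;u,v=uv
    d=T[:3,:3]@np.array([(u-K[0,2])/K[0,0],-(v-K[1,2])/K[1,1],-1]);o=T[:3,3]
    return o+d*(z-o[2])/d[2]
def w2pix(p,KT):
    K,T=KT;c=np.linalg.inv(T)@np.append(p,1)
    return np.array([K[0,2]+K[0,0]*c[0]/-c[2],K[1,2]-K[1,1]*c[1]/-c[2]])
def moveto(x,y,z,yaw_deg=None):
    """print the tool-frame shifts (units) and yaw (units) to a goal; yaw = world angle of tool x, mod 180"""
    s=sense();q=np.array(s["orientation"]);M=R.from_quat(q[[1,2,3,0]]).as_matrix()
    d=M.T@(np.array([x,y,z])-s["tool_pos"])
    a=np.degrees(np.arctan2(M[1,0],M[0,0]))
    out=dict(d=np.round(d/.05,3),toolx=round(a,2),t=s["time_s"])
    if yaw_deg is not None:
        # tool z down: +turn about tool z lowers world angle
        t=-(yaw_deg-a); t=(t+90)%180-90
        out["yaw_units"]=round(t/4,3); out["q6"]=round(s["qpos"][5],2)
    print(out)
E
python3 - <<'E'
import cv2,numpy as np
t=cv2.imread("pics/top0.png");s=cv2.imread("pics/side0.png")
a=cv2.resize(t[145:245,140:210],(420,600),interpolation=cv2.INTER_CUBIC)
b=cv2.resize(s[200:275,190:325],(380,211),interpolation=cv2.INTER_CUBIC)
c=cv2.resize(t[125:270,215:305],(380,389)) if 0 else cv2.resize(t[125:270,215:305],(241,389),interpolation=cv2.INTER_CUBIC)
o=np.zeros((600,800,3),np.uint8);o[:,:420]=a;o[:211,420:]=b;o[211:,420:661]=c
cv2.imwrite("pics/m1.png",o)
E
```

```text
(no output)
```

View pics/m1.png

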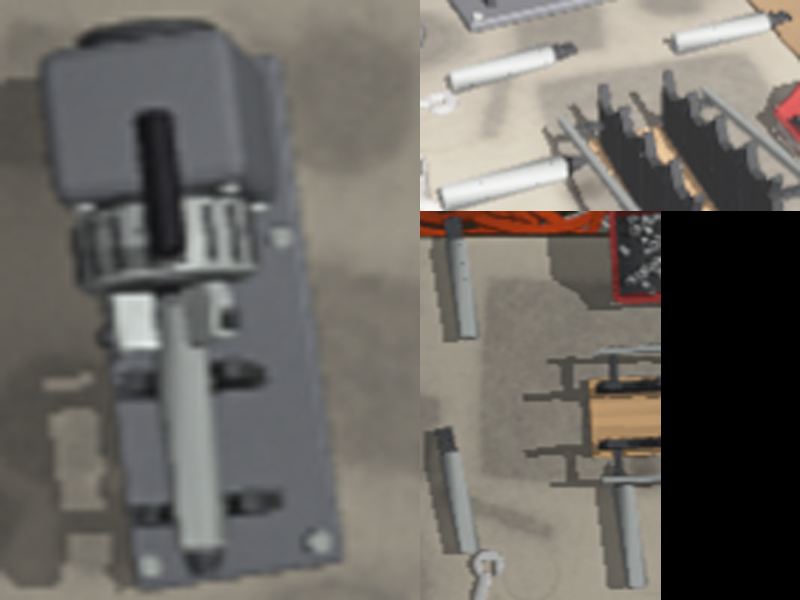

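```bash
python3 - <<'E'
from h import *
KT=cam("top")
f=lambda n,x,y,z:print(n,np.round(pix2w((x,y),z,KT),4))
g=lambda x,y:(140+x/6,145+y/6); h=lambda x,y:(215+(x-420)/2.678,125+(y-211)/2.678); e=lambda x,y:(x/1.5625,y/1.5625)
for n,p in dict(A0=(468,338),A1=(456,240),B0=(467,550),B1=(450,452),C0=(637,586),C1=(623,480)).items(): f(n,*h(*p),.011)
f("wtip",*g(200,548),.095);f("wjaw",*g(180,300),.095)
f("baseBL",*g(137,590),.01);f("baseBR",*g(342,558),.01);f("baseTR",*g(278,55),.01)
f("grip0",*g(155,112),.175);f("grip1",*g(168,255),.175)
f("rackBL",*e(435,338),.01);f("rackBR",*e(560,334),.01);f("rackTL",*e(435,302),.01)
f("rowTL",*e(443,296),.08);f("rowTR",*e(567,290),.115);f("rowBL",*e(443,331),.08);f("rowBR",*e(570,324),.115)
f("box",*e(541,225),.048);f("bucket",*e(473,218),.06)
f("wrench",*e(375,400),.01);f("mug",*e(498,447),.1)
moveto(.5,.2,.3,0)
E
```

```text
A0 [0.6283 0.0253 0.011 ]
A1 [0.7482 0.0395 0.011 ]
B0 [0.3771 0.0271 0.011 ]
B1 [0.492  0.0469 0.011 ]
C0 [ 0.3341 -0.1716  0.011 ]
C1 [ 0.4576 -0.1575  0.011 ]
wtip [0.4279 0.1965 0.095 ]
wjaw [0.5494 0.2081 0.095 ]
baseBL [0.4043 0.2466 0.01  ]
baseBR [0.4202 0.1391 0.01  ]
baseTR [0.6889 0.1755 0.01  ]
grip0 [0.6293 0.2037 0.175 ]
grip1 [0.563  0.1967 0.175 ]
rackBL [ 0.4867 -0.1187  0.01  ]
rackBR [ 0.4931 -0.3732  0.01  ]
rackTL [ 0.5602 -0.1198  0.01  ]
rowTL [ 0.5653 -0.1297  0.08  ]
rowTR [ 0.5714 -0.3581  0.115 ]
rowBL [ 0.4979 -0.1286  0.08  ]
rowBR [ 0.5079 -0.3613  0.115 ]
box [ 0.7104 -0.3317  0.048 ]
bucket [ 0.7227 -0.1937  0.06  ]
wrench [0.3632 0.0037 0.01  ]
mug [ 0.2829 -0.2247  0.1   ]
{'d': array([-7.938, -4.211, -1.103]), 'toolx': np.float64(159.27), 't': 0.15, 'yaw_units': np.float64(-5.182), 'q6': np.float64(1.46)}
```

Call:
drive_tool(
  rows=[
    [0,0,-0.86,0],
    [0,0,-0.86,0],
    [-0.78,-0.553,0,0],
    [-0.78,-0.553,0,0],
    [-0.78,-0.553,0,0],
    [-0.78,-0.553,0,0],
    [-0.78,-0.553,0,0],
    [-0.78,-0.553,0,0],
    [-0.78,-0.553,0,0],
    [-0.78,-0.553,0,0],
    [-0.78,-0.553,0,0],
    [-0.78,-0.553,0,0],
    [0,0,0,-0.9],
    [0,0,0,-0.9],
    [0,0,0,-0.9],
    [0,0,0,-0.9],
    [0,0,0,-0.9],
    [0,0,0,-0.9],
    [0,0,0,-0.9],
    [0,0,0,-0.9],
  ],
)

```text
time_s: 2.65
tool_pos: [0.4702, 0.1411, 0.331]
orientation: [-0.0, -0.071, 0.997, -0.0]
wrist_force: [1.4, -0.3, 0.0]
gripper_width: 0.0854
grasp_force: 0.0
```

```bash
python3 - <<'E'
from h import *
import json
s=sense();im=snapshot("wrist");cv2.imwrite("pics/w1.png",im)
json.dump({k:(v if not hasattr(v,'tolist') else v.tolist()) for k,v in s.items()},open("pics/w1.json","w"))
cv2.imwrite("pics/w1b.png",cv2.resize(im,(800,600),interpolation=cv2.INTER_CUBIC))
moveto(.47,.14,.33,188)
E
```

```text
{'d': array([ 0.006, -0.022,  0.02 ]), 'toolx': np.float64(-171.74), 't': 2.7, 'yaw_units': np.float64(0.065), 'q6': np.float64(0.02)}
```

View pics/w1b.png

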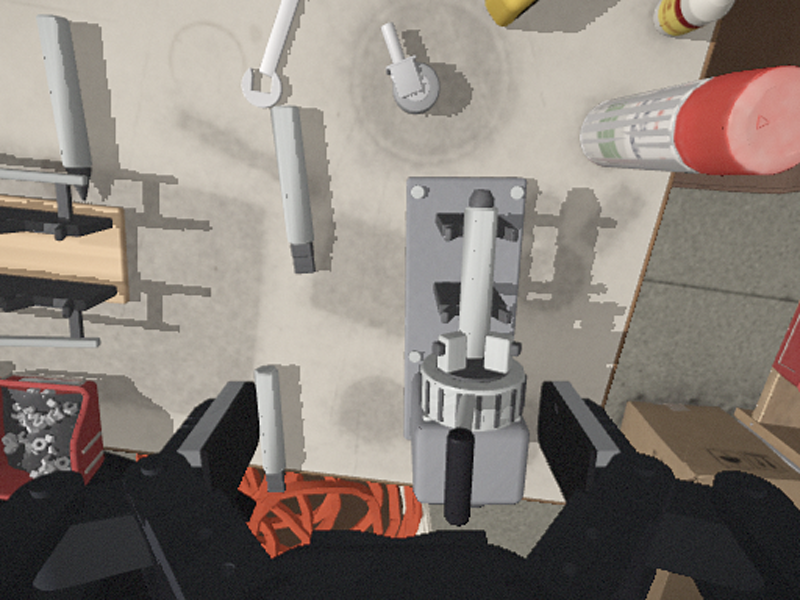

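```bash
python3 - <<'E'
from h import *
import json
s=json.load(open("pics/w1.json"));KT=cam("wrist",s)
P=lambda x,y,z:pix2w((x/1.5625,y/1.5625),z,KT)
def seg(n,a,b,z):
    p,q=P(*a,z),P(*b,z);d=q-p;print(n,np.round(p,4)[:2],np.round(q,4)[:2],"L",round(np.linalg.norm(d),4),"yaw",round(np.degrees(np.arctan2(d[1],d[0])),2),"mid",np.round((p+q)/2,4)[:2])
seg("B",(286,107),(301,245),.015);seg("A",(266,367),(276,474),.015);seg("C",(51,17),(77,168),.015)
seg("W",(481,208),(475,345),.095);seg("grip",(461,432),(458,523),.192)
seg("baseF",(524,178),(407,178),.01);seg("baseR",(407,178),(405,440),.01)
seg("bolts",(517,191),(418,191),.012);seg("rests",(480,228),(477,298),.09)
seg("rackedge",(124,208),(126,302),.01)
E
```

```text
B [0.3759 0.0318] [0.4951 0.0547] L 0.1214 yaw 10.87 mid [0.4355 0.0432]
A [0.6259 0.0298] [0.7533 0.0485] L 0.1288 yaw 8.38 mid [0.6896 0.0392]
C [ 0.334  -0.1652] [ 0.4536 -0.1504] L 0.1204 yaw 7.07 mid [ 0.3938 -0.1578]
W [0.4299 0.201 ] [0.5405 0.2175] L 0.1119 yaw 8.52 mid [0.4852 0.2092]
grip [0.5631 0.1974] [0.6339 0.2083] L 0.0717 yaw 8.7 mid [0.5985 0.2029]
baseF [0.4054 0.2506] [0.4205 0.1446] L 0.107 yaw -81.87 mid [0.413  0.1976]
baseR [0.4205 0.1446] [0.6941 0.1831] L 0.2762 yaw 8.0 mid [0.5573 0.1639]
bolts [0.4176 0.2463] [0.4305 0.1563] L 0.0909 yaw -81.87 mid [0.4241 0.2013]
rests [0.4456 0.2041] [0.5018 0.2125] L 0.0569 yaw 8.56 mid [0.4737 0.2083]
rackedge [ 0.4847 -0.1122] [ 0.5775 -0.1125] L 0.0929 yaw -0.19 mid [ 0.5311 -0.1123]
```

Call:
drive_tool(
  rows=[
    [-0.7,0.204,0,0],
    [-0.7,0.204,0,0],
    [-0.7,0.204,0,0],
    [-0.7,0.204,0,0],
    [0,0,0.7,0],
    [0,0,0.7,0],
    [0,0,0.7,0],
    [0,0,0.68,0],
    [0,0,0,0],
  ],
)

```text
time_s: 3.82
tool_pos: [0.6007, 0.2006, 0.1889]
orientation: [-0.004, -0.07, 0.998, -0.001]
wrist_force: [-1.0, -0.4, -0.3]
gripper_width: 0.0853
grasp_force: 0.0
```

Call:
drive_tool(
  rows=[
    [0,0,0,0],
    [0,0,0,0],
    [0,0,0,0],
    [0,0,0,0],
    [0,0,0,0],
    [0,0,0,0],
  ],
  grip=-1,
  grip_force=20,
)

```text
time_s: 4.58
tool_pos: [0.6039, 0.2011, 0.1934]
orientation: [0.001, -0.07, 0.998, -0.0]
wrist_force: [-0.2, -1.4, 6.7]
gripper_width: 0.0169
grasp_force: 21.4
```

Call:
drive_tool(
  rows=[
    [0,0.147,-0.026,0],
    [0,0.147,-0.026,0],
    [0,0.15,-0.004,0],
    [0,0.15,-0.004,0],
    [0,0.149,0.019,0],
    [0,0.149,0.019,0],
    [0,0.144,0.041,0],
    [0,0.144,0.041,0],
    [0,0.136,0.061,0],
    [0,0.136,0.061,0],
    [0,0.126,0.082,0],
    [0,0.126,0.082,0],
    [0,0.154,0.128,0],
    [0,0.069,0.072,0],
    [0,0.069,0.072,0],
    [0,0,0,0],
    [0,0,0,0],
  ],
)

```text
time_s: 6.7
tool_pos: [0.5909, 0.2965, 0.1645]
orientation: [0.002, -0.069, 0.998, -0.003]
wrist_force: [-0.7, -12.2, 16.2]
gripper_width: 0.017
grasp_force: 21.1
```

Call:
drive_tool(
  rows=[
    [0,0.05,0.057,0],
    [0,0.05,0.057,0],
    [0,0,0,0],
    [0,0,0,0],
  ],
)

```text
time_s: 7.2
tool_pos: [0.5921, 0.2969, 0.1623]
orientation: [0.005, -0.068, 0.998, -0.008]
wrist_force: [-3.5, -25.9, 30.4]
gripper_width: 0.0173
grasp_force: 23.7
```

Call:
drive_tool(
  rows=[
    [0,-0.06,-0.06,0],
    [0,0,0,0],
    [0,0,0,0],
    [0,0,-0.5,0],
    [0,0,-0.8,0],
    [0,0,-0.8,0],
    [0.571,-0.36,0,0],
    [0.571,-0.36,0,0],
    [0.571,-0.36,0,0],
    [0.571,-0.36,0,0],
    [0,0,0,0],
    [0,0,0,0],
  ],
  grip=1,
)

```text
time_s: 8.7
tool_pos: [0.4864, 0.2154, 0.2634]
orientation: [0.0, -0.071, 0.998, 0.0]
wrist_force: [-0.1, 0.2, -0.6]
gripper_width: 0.0856
grasp_force: 0.0
```

```bash
python3 - <<'E'
from h import *
import json
moveto(.4893,.2096,.091,188.2)
s=sense();im=snapshot("wrist");cv2.imwrite("pics/w2.png",im);KT=cam("wrist",s)
cv2.imwrite("pics/w2b.png",cv2.resize(im,(800,600),interpolation=cv2.INTER_CUBIC))
f=np.array([.5566,.2193,0]);a=np.radians(8.2);X=np.array([np.cos(a),np.sin(a),0])
for d in(-.128,-.068,-.029,0):
    print(d,(w2pix(f+X*d+[0,0,.095],KT)*1.5625).round(1))
E
```

```text
{'d': array([-0.042, -0.124,  3.448]), 'toolx': np.float64(-171.9), 't': 8.7, 'yaw_units': np.float64(-0.024), 'q6': np.float64(0.16)}
-0.128 [384.  176.8]
-0.068 [385.1 273. ]
-0.029 [385.7 329.8]
0 [386.1 369.4]
```

View pics/w2b.png

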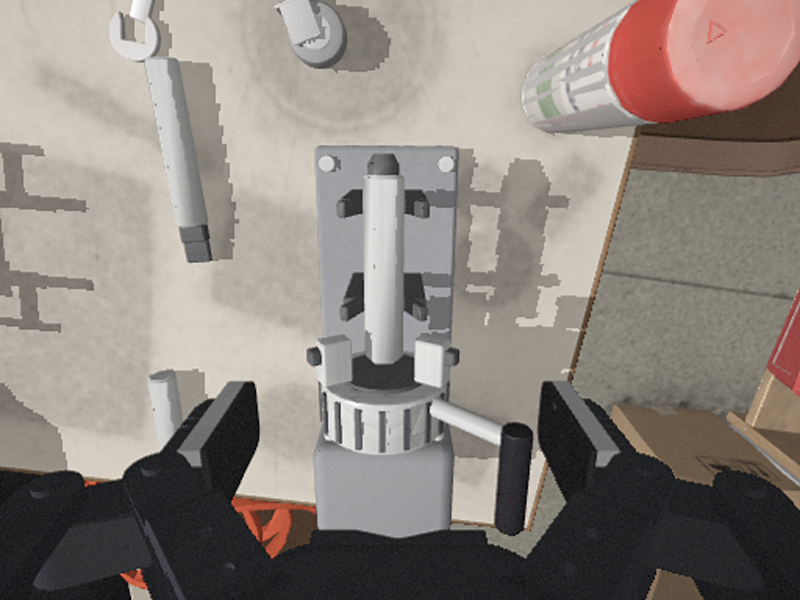

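Call:
drive_tool(
  rows=[
    [-0.042,-0.124,0,0],
    [0,0,0.7,0],
    [0,0,0.7,0],
    [0,0,0.7,0],
    [0,0,0.7,0],
    [0,0,0.65,0],
    [0,0,0,0],
    [0,0,0,0],
  ],
)

```text
time_s: 9.75
tool_pos: [0.4901, 0.2091, 0.0922]
orientation: [0.001, -0.07, 0.998, 0.0]
wrist_force: [-0.3, 0.9, -0.1]
gripper_width: 0.0854
grasp_force: 0.0
```

Call:
drive_tool(
  rows=[
    [0,0,0,0],
    [0,0,0,0],
    [0,0,0,0],
    [0,0,0,0],
    [0,0,0,0],
    [0,0,0,0],
  ],
  grip=-1,
  grip_force=45,
)

```text
time_s: 10.5
tool_pos: [0.4895, 0.2085, 0.092]
orientation: [0.001, -0.07, 0.998, -0.0]
wrist_force: [-0.9, -2.0, 6.1]
gripper_width: 0.0233
grasp_force: 43.9
```

Call:
drive_tool(
  rows=[
    [0,0,-0.3,0],
    [0,0,-0.5,0],
    [0,0,-0.7,0],
    [0,0,-0.8,0],
    [0,0,-0.8,0],
    [0,0,-0.86,0],
    [0.196,-0.797,0,0],
    [0.196,-0.797,0,0],
    [0.196,-0.797,0,0],
    [0.196,-0.797,0,0],
    [0.196,-0.797,0,0],
    [0.196,-0.797,0,0],
    [0.196,-0.797,0,0],
    [0.196,-0.797,0,0],
    [0.196,-0.797,0,0],
    [0.196,-0.797,0,0],
    [0,0,0,0.84],
    [0,0,0,0.84],
    [0,0,0,0],
  ],
)

```text
time_s: 12.88
tool_pos: [0.4476, -0.1992, 0.2893]
orientation: [-0.0, -0.012, 1.0, 0.0]
wrist_force: [0.4, 0.6, -3.0]
gripper_width: 0.0229
grasp_force: 44.7
```

```bash
python3 - <<'E'
from h import *
import json
s=sense();im=snapshot("wrist");cv2.imwrite("pics/w3.png",im)
json.dump({k:(v if not hasattr(v,'tolist') else v.tolist()) for k,v in s.items()},open("pics/w3.json","w"))
cv2.imwrite("pics/w3b.png",cv2.resize(im,(800,600),interpolation=cv2.INTER_CUBIC))
print(s["tool_pos"],s["gripper_width"],s["grasp_force"])
E
```

```text
[ 0.44760155 -0.19924573  0.28932686] 0.02286113020059353 44.72035109996796
```

View pics/w3b.png

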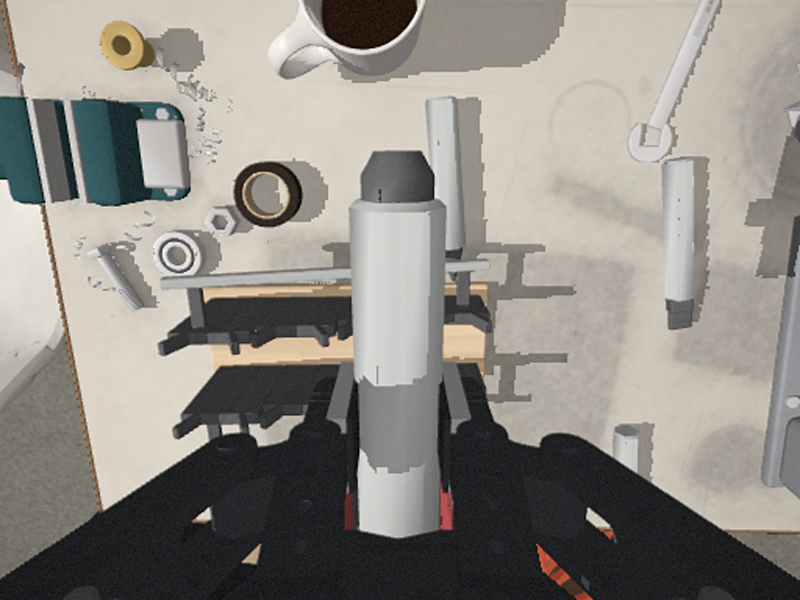

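```bash
python3 - <<'E'
from h import *
import json
im=cv2.imread("pics/w3.png");s=json.load(open("pics/w3.json"));KT=cam("wrist",s)
c=im[160:290,96:326];c=cv2.convertScaleAbs(c,alpha=1.8,beta=25)
big=cv2.resize(c,None,fx=3.47,fy=3.47,interpolation=cv2.INTER_CUBIC)
# predicted notch floor centres
a=np.radians(1.5);X=np.array([np.cos(a),np.sin(a),0]);Y=np.array([-np.sin(a),np.cos(a),0]);o=np.array([.531,-.240,0])
for i in range(4):
  for x in(-.033,.033):
    for w in(-.013,.013):
      p=o+X*x+Y*(.09-.06*i+w)+[0,0,.06+.012*i]
      u=(w2pix(p,KT)-[96,160])*3.47;cv2.circle(big,tuple(int(round(t)) for t in u),3,(0,0,255),1)
for x,y in((-.0475,.1275),(.0475,.1275),(-.0475,-.1275)):
  u=(w2pix(o+X*x+Y*y+[0,0,.01],KT)-[96,160])*3.47;cv2.circle(big,tuple(int(round(t)) for t in u),3,(0,255,0),1)
cv2.imwrite("pics/w3c.png",big);print(big.shape)
E
```

```text
(451, 798, 3)
```

View pics/w3c.png

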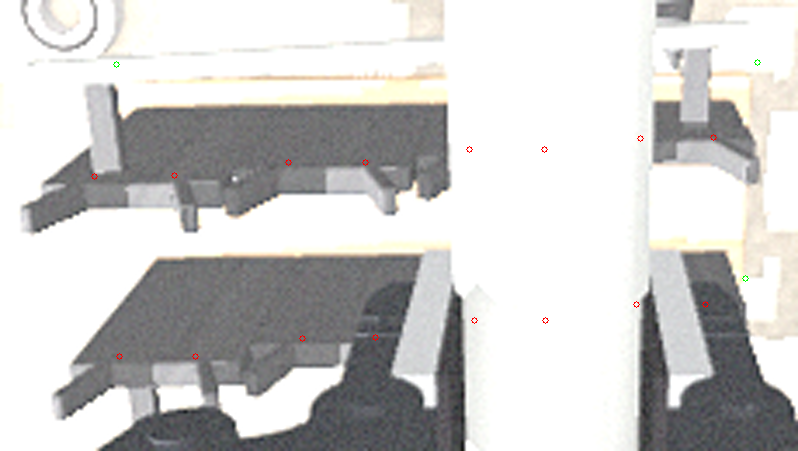

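Call:
drive_tool(
  rows=[
    [0.14,0.5,0,0],
    [0.14,0.5,0,0],
    [0.14,0.5,0,0],
    [0.14,0.5,0,0],
    [0,0,0,0],
    [0,0,0,0],
  ],
)

```text
time_s: 13.68
tool_pos: [0.4178, -0.1003, 0.2894]
orientation: [0.0, -0.012, 1.0, -0.0]
wrist_force: [0.1, 0.5, -2.1]
gripper_width: 0.0231
grasp_force: 44.8
```

```bash
python3 - <<'E'
from h import *
import json
s=sense();im=snapshot("wrist");cv2.imwrite("pics/w4.png",im);KT=cam("wrist",s)
json.dump({k:(v if not hasattr(v,'tolist') else v.tolist()) for k,v in s.items()},open("pics/w4.json","w"))
a=np.radians(1.5);X=np.array([np.cos(a),np.sin(a),0]);Y=np.array([-np.sin(a),np.cos(a),0]);o=np.array([.536,-.241,0])
pts=[o+X*x+Y*(.09-.06*i+w)+[0,0,.06+.012*i] for i in range(4) for x in(-.033,.033) for w in(-.013,.013)]
P=np.array([w2pix(p,KT) for p in pts]);print(P.round(0).tolist())
x0,y0=max(int(P[:,0].min())-25,0),int(P[:,1].min())-35
c=im[y0:y0+160,x0:x0+230];c=cv2.convertScaleAbs(c,alpha=1.8,beta=25)
big=cv2.resize(c,None,fx=3.47,fy=3.47,interpolation=cv2.INTER_CUBIC);print(x0,y0,big.shape)
for p in P:
  cv2.circle(big,tuple(int(round(t)) for t in (p-[x0,y0])*3.47),3,(0,0,255),1)
cv2.imwrite("pics/w4c.png",big)
E
```

```text
[[201.0, 224.0], [221.0, 224.0], [203.0, 269.0], [223.0, 269.0], [150.0, 228.0], [171.0, 228.0], [156.0, 275.0], [176.0, 274.0], [97.0, 232.0], [119.0, 232.0], [105.0, 280.0], [126.0, 280.0], [40.0, 237.0], [62.0, 237.0], [51.0, 286.0], [73.0, 286.0]]
14 188 (555, 798, 3)
```

View pics/w4c.png

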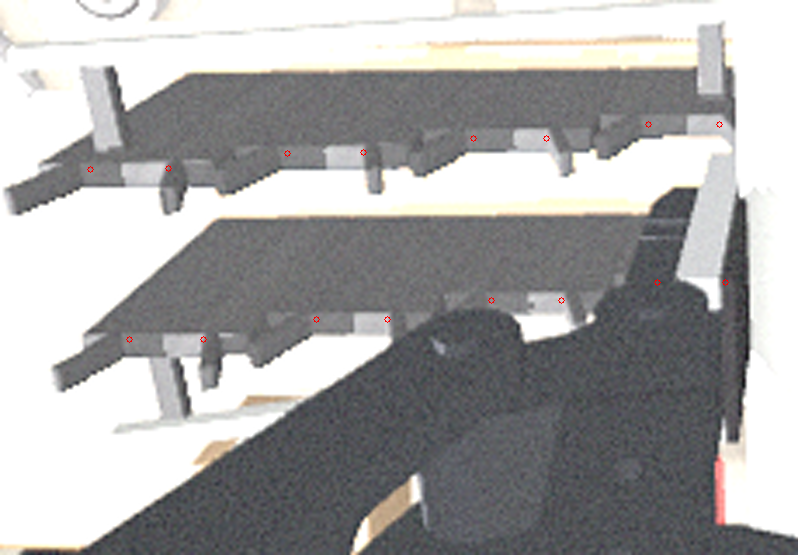

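Call:
drive_tool(
  rows=[
    [-0.391,-0.78,0,0],
    [-0.391,-0.78,0,0],
    [-0.391,-0.78,0,0],
    [-0.391,-0.78,0,0],
    [-0.391,-0.78,0,0],
    [-0.391,-0.78,0,-0.175],
    [0,0,0.7,0],
    [0,0,0.8,0],
    [0,0,0.8,0],
    [0,0,0.8,0],
    [0,0,0,0],
    [0,0,0,0],
  ],
)

```text
time_s: 15.22
tool_pos: [0.5409, -0.3323, 0.1354]
orientation: [0.001, -0.018, 1.0, -0.0]
wrist_force: [1.1, -0.0, -1.8]
gripper_width: 0.0229
grasp_force: 45.1
```

```bash
cat >> h.py <<'E'
RO=np.array([.5375,-.2413]);RY=2.1
def slot(i):
    a=np.radians(RY);return RO+np.array([-np.sin(a),np.cos(a)])*(.09-.06*i)
E
python3 - <<'E'
from h import *
moveto(*slot(3),.107,182.1)
E
```

```text
{'d': array([0.002, 0.022, 0.568]), 'toolx': np.float64(-177.98), 't': 15.225, 'yaw_units': np.float64(-0.02), 'q6': np.float64(-0.69)}
```

Call:
drive_tool(
  rows=[
    [0,0.02,0.3,0],
    [0,0,0.28,0],
    [0,0,0,0],
    [0,0,0,0],
    [0,0,0,0],
  ],
)

```text
time_s: 15.85
tool_pos: [0.5402, -0.3302, 0.1051]
orientation: [-0.0, -0.018, 1.0, 0.0]
wrist_force: [-0.4, 0.2, -2.6]
gripper_width: 0.0229
grasp_force: 45.0
```

Call:
drive_tool(
  rows=[
    [0,0,0.04,0],
    [0,0,0,0],
    [0,0,0,0],
  ],
)

```text
time_s: 16.23
tool_pos: [0.5405, -0.3304, 0.1041]
orientation: [0.0, -0.018, 1.0, -0.0]
wrist_force: [-2.3, 1.7, 6.3]
gripper_width: 0.0229
grasp_force: 45.7
```

Call:
drive_tool(
  rows=[
    [0,0,0,0],
    [0,0,0,0],
    [0,0,0,0],
    [0,0,-0.3,0],
    [0,0,-0.8,0],
    [0,0,-0.9,0],
    [0,0,-1,0],
    [0.562,0.71,0,0],
    [0.562,0.71,0,0],
    [0.562,0.71,0,0],
    [0.562,0.71,0,0],
    [0.562,0.71,0,0],
    [0,0,0,-0.63],
    [0,0,0,-0.63],
    [0,0,0,0],
    [0,0,0,0],
  ],
  grip=0.3,
)

```text
time_s: 18.23
tool_pos: [0.3938, -0.1581, 0.2537]
orientation: [0.0, -0.061, 0.998, -0.0]
wrist_force: [-1.4, 0.6, 0.6]
gripper_width: 0.0556
grasp_force: 0.0
```

```bash
python3 - <<'E'
from h import *
import json
s=sense();im=snapshot("wrist");KT=cam("wrist",s);cv2.imwrite("pics/w5.png",im)
json.dump({k:(v if not hasattr(v,'tolist') else v.tolist()) for k,v in s.items()},open("pics/w5.json","w"))
moveto(.3938,-.1578,.008,187.07)
for p in([.334,-.1652,.022],[.4536,-.1504,.022],[*slot(3),.118]): print((w2pix(p,KT)*1.5625).round())
cv2.imwrite("pics/w5b.png",cv2.resize(im,(800,600),interpolation=cv2.INTER_CUBIC))
E
```

```text
{'d': array([1.000e-03, 8.000e-03, 4.911e+00]), 'toolx': np.float64(-172.94), 't': 18.275, 'yaw_units': np.float64(-0.004), 'q6': np.float64(-0.65)}
[396. 168.]
[396. 324.]
[104. 468.]
```

View pics/w5b.png

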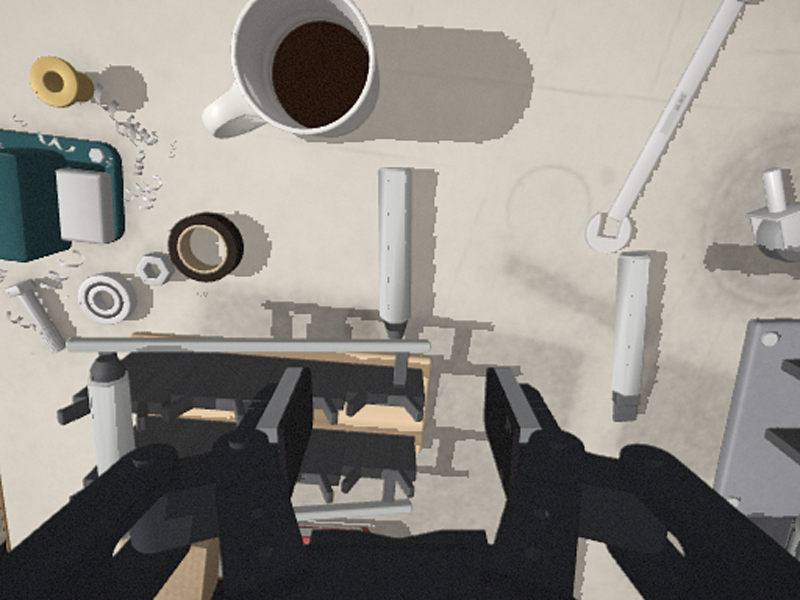

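Call:
drive_tool(
  rows=[
    [0,0,0.9,0],
    [0,0,0.9,0],
    [0,0,0.9,0],
    [0,0,0.9,0],
    [0,0,0.7,0],
    [0,0,0.43,0],
    [0,0,0,0],
    [0,0,0,0],
  ],
)

```text
time_s: 19.27
tool_pos: [0.3943, -0.1584, 0.0174]
orientation: [0.0, -0.062, 0.998, -0.0]
wrist_force: [-0.2, -0.1, 0.5]
gripper_width: 0.0555
grasp_force: 0.0
```

Call:
drive_tool(
  rows=[
    [0,0,0,0],
    [0,0,0,0],
    [0,0,0,0],
    [0,0,0,0],
    [0,0,0,0],
    [0,0,0,0],
  ],
  grip=-1,
  grip_force=40,
)

```text
time_s: 20.02
tool_pos: [0.3947, -0.1591, 0.018]
orientation: [0.001, -0.062, 0.998, -0.001]
wrist_force: [-1.7, -1.0, 6.4]
gripper_width: 0.023
grasp_force: 38.9
```

Call:
drive_tool(
  rows=[
    [0,0,-0.1,0],
    [0.25,0,0,0],
    [0.25,0,0,0],
    [0.11,0.25,0,0],
    [0.11,0.25,0,0],
    [0,0,0,0],
    [0,0,-0.5,0],
    [0,0,-0.9,0],
    [0,0,-0.9,0],
    [0,0,-0.9,0],
    [0,0,-0.9,0],
    [-0.43,0.82,0,0],
    [-0.43,0.82,0,0],
    [-0.43,0.82,0,0],
    [-0.43,0.82,0,0],
    [-0.43,0.82,0,0],
    [-0.43,0.82,0,0],
    [-0.43,0.82,0,0],
    [-0.43,0.82,0,-0.28],
    [0,0,0,0],
  ],
)

```text
time_s: 22.52
tool_pos: [0.4859, 0.2121, 0.2262]
orientation: [0.0, -0.074, 0.997, 0.0]
wrist_force: [-0.1, -1.4, -3.5]
gripper_width: 0.0228
grasp_force: 40.2
```

```bash
python3 - <<'E'
from h import *
moveto(.4895,.2088,.1,188.2)
s=sense();KT=cam("wrist",s);im=snapshot("wrist")
b=cv2.resize(im,(800,600),interpolation=cv2.INTER_CUBIC);cv2.imwrite("pics/w6b.png",b)
M=KT[1]
# where bit shank end would appear if origin at TCP, 6 mm beyond
q=np.array(s["orientation"]);Rm=R.from_quat(q[[1,2,3,0]]).as_matrix();p=np.array(s["tool_pos"])
for d in(-.06,.06): print((w2pix(p+Rm@np.array([d,0,.006]),KT)*1.5625).round())
E
```

```text
{'d': array([-0.058, -0.077,  2.524]), 'toolx': np.float64(-171.54), 't': 22.525, 'yaw_units': np.float64(0.066), 'q6': np.float64(0.14)}
[393. 546.]
[391. 202.]
```

View pics/w6b.png

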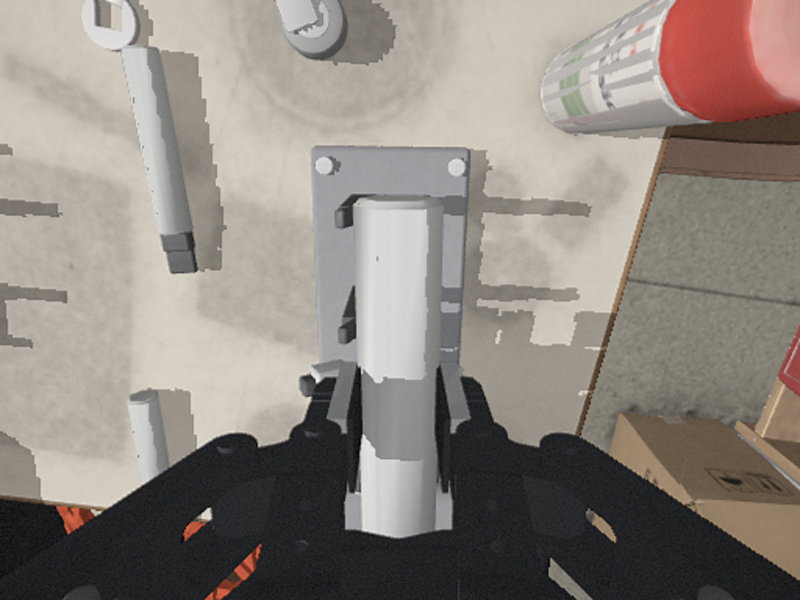

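Call:
drive_tool(
  rows=[
    [0,0,-0.3,-1],
    [0,0,-0.3,-1],
    [0,0,0,-1],
    [0,0,0,-1],
    [0,0,0,-1],
    [0,0,0,-1],
    [0,0,0,-1],
    [0,0,0,-1],
    [0,0,0,-1],
    [0,0,0,-1],
    [0,0,0,-1],
    [0,0,0,-1],
    [0,0,0,-1],
    [0,0,0,-1],
    [0,0,0,-1],
    [0,0,0,-1],
    [0,0,0,-1],
    [0,0,0,-1],
    [0,0,0,-1],
    [0,0,0,-1],
  ],
)

```text
time_s: 25.08
tool_pos: [0.4845, 0.2079, 0.2566]
orientation: [-0.0, -0.696, 0.718, -0.0]
wrist_force: [0.3, 0.1, -2.9]
gripper_width: 0.0233
grasp_force: 40.2
```

Call:
drive_tool(
  rows=[
    [0,0,0,-1],
    [0,0,0,-1],
    [0,0,0,-1],
    [0,0,0,-1],
    [0,0,0,-1],
    [0,0,0,-1],
    [0,0,0,-1],
    [0,0,0,-1],
    [0,0,0,-1],
    [0,0,0,-1],
    [0,0,0,-1],
    [0,0,0,-1],
    [0,0,0,-1],
    [0,0,0,-1],
    [0,0,0,-1],
    [0,0,0,-1],
    [0,0,0,-1],
    [0,0,0,-1],
    [0,0,0,-1],
    [0,0,0,-1],
  ],
)

```text
time_s: 27.58
tool_pos: [0.4845, 0.2079, 0.2566]
orientation: [0.0, 0.995, -0.102, -0.0]
wrist_force: [-0.3, 0.3, -2.5]
gripper_width: 0.023
grasp_force: 40.2
```

Call:
drive_tool(
  rows=[
    [0,0,0,-1],
    [0,0,0,-1],
    [0,0,0,-1],
    [0,0,0,-1],
    [0,0,0,-0.94],
    [0,0,0,0],
    [0,0,0,0],
  ],
)

```text
time_s: 28.45
tool_pos: [0.4847, 0.2085, 0.2567]
orientation: [0.0, 0.998, 0.069, -0.0]
wrist_force: [-0.3, 0.3, -3.5]
gripper_width: 0.0232
grasp_force: 40.2
```

```bash
python3 - <<'E'
from h import *
moveto(.4895,.2088,.1,188.2)
s=sense();KT=cam("wrist",s);im=snapshot("wrist")
b=cv2.resize(im,(800,600),interpolation=cv2.INTER_CUBIC);cv2.imwrite("pics/w7b.png",b)
f=np.array([.5566,.2193,0]);a=np.radians(8.2);X=np.array([np.cos(a),np.sin(a),0])
for d in(-.128,-.029,0): print(d,(w2pix(f+X*d+[0,0,.095],KT)*1.5625).round(1))
E
```

```text
{'d': array([0.096, 0.007, 3.134]), 'toolx': np.float64(7.87), 't': 28.45, 'yaw_units': np.float64(-0.082), 'q6': np.float64(-2.99)}
-0.128 [401.1 356. ]
-0.029 [400.3 204.7]
0 [400.1 154.4]
```

View pics/w7b.png

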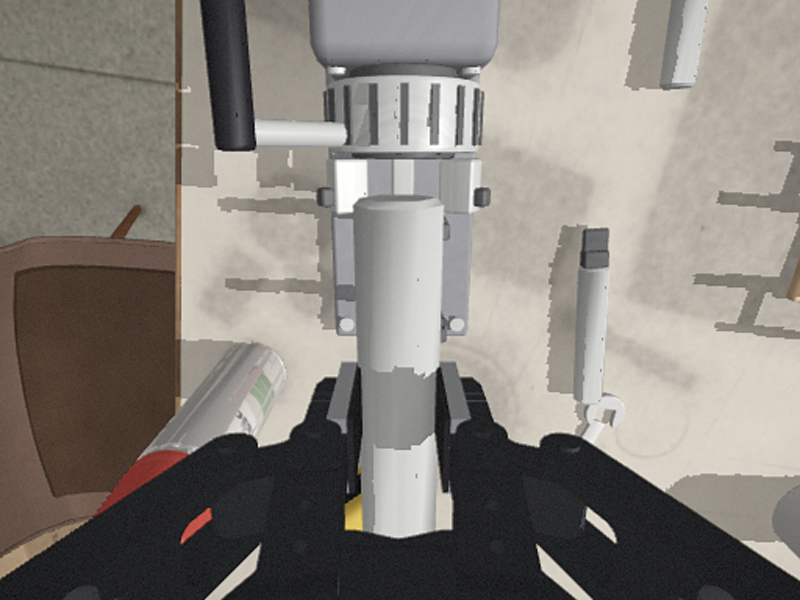

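```bash
python3 - <<'E'
from h import *
s=sense();KT=cam("wrist",s);print(s["tool_pos"],s["orientation"])
print(KT[1].round(4)); print(get_calibration("wrist")["mount"].round(4))
p=np.array([.5566,.2193,.095]);print(np.linalg.inv(KT[1])@np.append(p,1),w2pix(p,KT)*1.5625)
E
```

```text
[0.48479863 0.20866703 0.25670419] [ 6.06570900e-05  9.97626913e-01  6.88515433e-02 -5.74906375e-05]
[[ 1.363e-01  9.467e-01  2.918e-01  5.598e-01]
 [-9.907e-01  1.305e-01  3.940e-02  2.210e-01]
 [-8.000e-04 -2.944e-01  9.557e-01  3.870e-01]
 [ 0.000e+00  0.000e+00  0.000e+00  1.000e+00]]
[[-1.000e-03  9.557e-01  2.943e-01  7.600e-02]
 [ 1.000e+00  7.000e-04  1.200e-03 -1.900e-03]
 [ 9.000e-04  2.943e-01 -9.557e-01 -1.303e-01]
 [ 0.000e+00  0.000e+00  0.000e+00  1.000e+00]]
[ 0.00143872  0.08273677 -0.2800664   1.        ] [400.38340785 154.5656419 ]
```

```bash
python3 - <<'E'
from h import *
a=np.array([get_calibration("wrist")["mount"] for _ in range(20)]);print(a[:,:3,3].mean(0),a[:,:3,3].std(0),a[:3,:3,3])
E
python3 - <<'E'
from h import *
a=np.array([get_calibration("wrist")["mount"] for _ in range(20)]);print(a[:,:3,3].mean(0),a[:,:3,3].std(0))
print(get_calibration("top")["cam_to_world"][:3,3])
E
```

```text
[ 0.0759587  -0.00185183 -0.13031853] [2.77555756e-17 0.00000000e+00 5.55111512e-17] [[ 0.0759587  -0.00185183 -0.13031853]
 [ 0.0759587  -0.00185183 -0.13031853]
 [ 0.0759587  -0.00185183 -0.13031853]]
[ 0.0759587  -0.00185183 -0.13031853] [2.77555756e-17 0.00000000e+00 5.55111512e-17]
[ 0.45251623 -0.02499185  1.1815605 ]
```

Call:
drive_tool(
  rows=[
    [0.086,0.038,0,-0.08],
    [0,0,0.7,0],
    [0,0,0.7,0],
    [0,0,0.6,0],
    [0,0,0.5,0],
    [0,0,0.39,0],
    [0,0,0,0],
    [0,0,0,0],
  ],
)

```text
time_s: 29.5
tool_pos: [0.4902, 0.208, 0.113]
orientation: [-0.0, 0.997, 0.072, 0.001]
wrist_force: [0.6, -0.3, -3.2]
gripper_width: 0.0225
grasp_force: 40.2
```

Call:
drive_tool(
  rows=[
    [0,0,0.1,0],
    [0,0,0.06,0],
    [0,0,0,0],
    [0,0,0,0],
  ],
)

```text
time_s: 30.0
tool_pos: [0.4895, 0.2079, 0.1043]
orientation: [-0.0, 0.997, 0.072, 0.0]
wrist_force: [0.3, -0.2, -3.3]
gripper_width: 0.0229
grasp_force: 40.2
```

Call:
drive_tool(
  rows=[
    [0,0,0.04,0],
    [0,0,0,0],
    [0,0,0,0],
  ],
)

```text
time_s: 30.38
tool_pos: [0.4895, 0.2079, 0.1022]
orientation: [-0.0, 0.997, 0.072, 0.0]
wrist_force: [0.3, 0.1, -3.2]
gripper_width: 0.0226
grasp_force: 40.2
```

Call:
drive_tool(
  rows=[
    [0,0,0.04,0],
    [0,0,0,0],
    [0,0,0,0],
  ],
)

```text
time_s: 30.75
tool_pos: [0.4896, 0.2079, 0.102]
orientation: [-0.0, 0.997, 0.072, 0.001]
wrist_force: [-4.3, -1.2, 10.8]
gripper_width: 0.0229
grasp_force: 41.3
```

Call:
drive_tool(
  rows=[
    [0,0,0,0],
    [0,0,0,0],
    [0,0,0,0],
    [0,0,-0.4,0],
    [0,0,-0.9,0],
    [0,0,-0.9,0],
    [0,0,-0.9,0],
    [0,0,0,1],
    [0,0,0,1],
    [0,0,0,1],
    [0,0,0,1],
    [0,0,0,1],
    [0,0,0,1],
    [0,0,0,1],
    [0,0,0,1],
    [0,0,0,1],
    [0,0,0,1],
    [0,0,0,1],
    [0,0,0,1],
    [0,0,0,1],
  ],
  grip=0.3,
)

```text
time_s: 33.25
tool_pos: [0.4894, 0.2078, 0.255]
orientation: [0.0, 0.928, -0.373, -0.0]
wrist_force: [0.1, -0.5, -0.1]
gripper_width: 0.0559
grasp_force: 0.0
```

Call:
drive_tool(
  rows=[
    [0,0,0,1],
    [0,0,0,1],
    [0,0,0,1],
    [0,0,0,1],
    [0,0,0,1],
    [0,0,0,1],
    [0,0,0,1],
    [0,0,0,1],
    [0,0,0,1],
    [0,0,0,1],
    [0,0,0,1],
    [0,0,0,1],
    [0,0,0,1],
    [0,0,0,1],
    [0,0,0,1],
    [0,0,0,1],
    [0,0,0,1],
    [0,0,0,1],
    [0,0,0,1],
    [0,0,0,1],
  ],
  grip=1,
)

```text
time_s: 35.75
tool_pos: [0.4894, 0.2078, 0.255]
orientation: [-0.0, -0.471, 0.882, 0.0]
wrist_force: [-0.5, 0.6, -0.6]
gripper_width: 0.0859
grasp_force: 0.0
```

Call:
drive_tool(
  rows=[
    [0,0,0,1],
    [0,0,0,1],
    [0,0,0,1],
    [0,0,0,1],
    [0,0,0,1],
    [0,0,0,1],
    [0,0,0,1],
    [0,0,0,1],
    [0,0,0,1],
    [0,0,0,1],
    [0,0,0,1],
    [0,0,0,1],
    [0,0,0,0],
    [0,0,0,0],
  ],
)

```text
time_s: 37.5
tool_pos: [0.4894, 0.2078, 0.2551]
orientation: [-0.0, -0.073, 0.997, 0.0]
wrist_force: [0.0, 0.4, -0.7]
gripper_width: 0.0853
grasp_force: 0.0
```

```bash
python3 - <<'E'
from h import *
# lever grip with open pose: chuck x 44, y +75.1, z .161 ; contact TCP reading was (.592,.297,.162)
moveto(.5918,.2965,.162,188.2)
s=sense();KT=cam("wrist",s);im=snapshot("wrist");cv2.imwrite("pics/w8b.png",cv2.resize(im,(800,600),interpolation=cv2.INTER_CUBIC))
E
```

```text
{'d': array([-2.283,  1.457,  1.862]), 'toolx': np.float64(-171.65), 't': 37.5, 'yaw_units': np.float64(0.036), 'q6': np.float64(0.14)}
```

View pics/w8b.png

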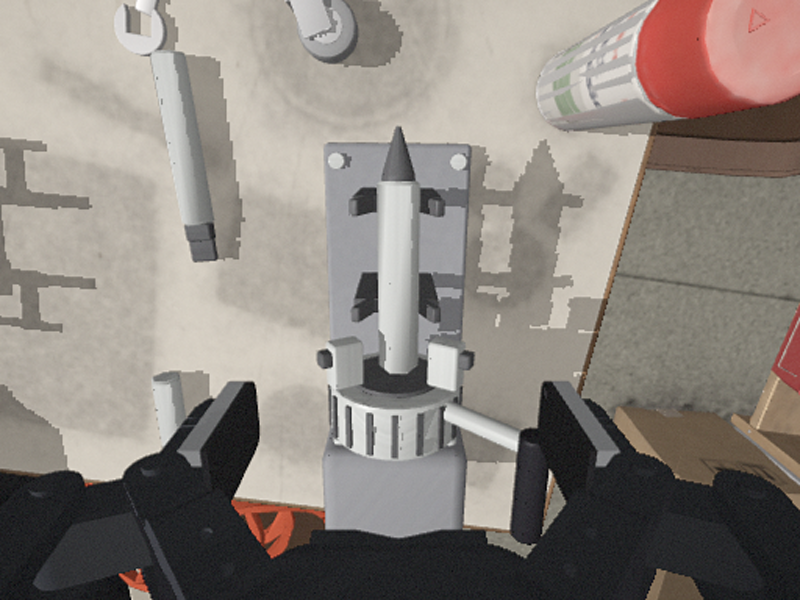

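Call:
drive_tool(
  rows=[
    [-0.57,0.364,0,0.036],
    [-0.57,0.364,0,0],
    [-0.57,0.364,0,0],
    [-0.57,0.364,0,0],
    [0,0,0.6,0],
    [0,0,0.6,0],
    [0,0,0.62,0],
    [0,0,0,0],
    [0,0,0,0],
  ],
)

```text
time_s: 38.67
tool_pos: [0.5924, 0.2963, 0.1654]
orientation: [0.001, -0.071, 0.997, 0.0]
wrist_force: [-0.3, 0.1, 1.1]
gripper_width: 0.0857
grasp_force: 0.0
```

Call:
drive_tool(
  rows=[
    [0,0,0,0],
    [0,0,0,0],
    [0,0,0,0],
    [0,0,0,0],
    [0,0,0,0],
    [0,0,0,0],
  ],
  grip=-1,
  grip_force=25,
)

```text
time_s: 39.42
tool_pos: [0.5921, 0.2963, 0.1646]
orientation: [0.0, -0.071, 0.997, 0.0]
wrist_force: [-0.3, 0.5, 3.2]
gripper_width: 0.017
grasp_force: 25.7
```

Call:
drive_tool(
  rows=[
    [0,-0.069,-0.072,0],
    [0,-0.069,-0.072,0],
    [0,-0.154,-0.128,0],
    [0,-0.126,-0.082,0],
    [0,-0.126,-0.082,0],
    [0,-0.136,-0.061,0],
    [0,-0.136,-0.061,0],
    [0,-0.144,-0.041,0],
    [0,-0.144,-0.041,0],
    [0,-0.149,-0.019,0],
    [0,-0.149,-0.019,0],
    [0,-0.15,0.004,0],
    [0,-0.15,0.004,0],
    [0,-0.1,0.014,0],
    [0,-0.1,0.016,0],
    [0,0,0,0],
    [0,0,0,0],
  ],
)

```text
time_s: 41.55
tool_pos: [0.6055, 0.2036, 0.1981]
orientation: [0.001, -0.071, 0.997, 0.002]
wrist_force: [-2.8, 3.5, 8.1]
gripper_width: 0.0171
grasp_force: 26.4
```

Call:
drive_tool(
  rows=[
    [0,-0.06,0.015,0],
    [0,0,0,0],
    [0,0,0,0],
  ],
)

```text
time_s: 41.92
tool_pos: [0.6059, 0.2007, 0.1972]
orientation: [0.001, -0.071, 0.997, 0.002]
wrist_force: [-2.3, 5.6, 7.1]
gripper_width: 0.0167
grasp_force: 26.6
```

Call:
drive_tool(
  rows=[
    [0,-0.05,0.013,0],
    [0,0,0,0],
    [0,0,0,0],
  ],
)

```text
time_s: 42.3
tool_pos: [0.6063, 0.1984, 0.1965]
orientation: [0.001, -0.071, 0.997, 0.002]
wrist_force: [-2.8, 5.0, 7.0]
gripper_width: 0.0167
grasp_force: 26.6
```

Call:
drive_tool(
  rows=[
    [0,-0.05,0.014,0],
    [0,0,0,0],
    [0,0,0,0],
  ],
)

```text
time_s: 42.68
tool_pos: [0.6065, 0.1965, 0.1959]
orientation: [0.001, -0.072, 0.997, 0.003]
wrist_force: [-2.8, 6.3, 5.6]
gripper_width: 0.0171
grasp_force: 26.8
```

Call:
drive_tool(
  rows=[
    [0,-0.04,0.011,0],
    [0,0,0,0],
    [0,0,0,0],
  ],
)

```text
time_s: 43.05
tool_pos: [0.6067, 0.1957, 0.1957]
orientation: [0.001, -0.072, 0.997, 0.004]
wrist_force: [-3.7, 9.1, 8.7]
gripper_width: 0.0169
grasp_force: 26.9
```

Call:
drive_tool(
  rows=[
    [0,-0.04,0.011,0],
    [0,0,0,0],
    [0,0,0,0],
    [0,0,0,0],
  ],
)

```text
time_s: 43.55
tool_pos: [0.6068, 0.1949, 0.1955]
orientation: [0.001, -0.072, 0.997, 0.005]
wrist_force: [-4.1, 11.2, 10.4]
gripper_width: 0.017
grasp_force: 27.1
```

Call:
drive_tool(
  rows=[
    [0,-0.03,0.008,0],
    [0,0,0,0],
    [0,0,0,0],
    [0,0,0,0],
  ],
)

```text
time_s: 44.05
tool_pos: [0.6069, 0.1944, 0.1954]
orientation: [0.001, -0.073, 0.997, 0.006]
wrist_force: [-5.2, 14.5, 10.5]
gripper_width: 0.017
grasp_force: 27.2
```

Call:
drive_tool(
  rows=[
    [0,-0.025,0.007,0],
    [0,0,0,0],
    [0,0,0,0],
    [0,0,0,0],
    [0,0,0,0],
  ],
)

```text
time_s: 44.68
tool_pos: [0.6069, 0.194, 0.1953]
orientation: [0.001, -0.073, 0.997, 0.007]
wrist_force: [-5.4, 16.2, 11.6]
gripper_width: 0.0171
grasp_force: 27.4
```

Call:
drive_tool(
  rows=[
    [0,0,0,0],
    [0,0,0,0],
    [0,0,0,0],
    [0,0,0,0],
    [0,0,-0.5,0],
    [0,0,-0.9,0],
    [0.64,-0.42,0,0],
    [0.64,-0.42,0,0],
    [0.64,-0.42,0,0],
    [0.64,-0.42,0,0],
    [0.64,-0.42,0,0],
    [0.64,-0.42,0,0],
    [0,0,0,-0.67],
    [0,0,0,0],
    [0,0,0,0],
  ],
  grip=1,
)

```text
time_s: 46.55
tool_pos: [0.4356, 0.0354, 0.2622]
orientation: [0.0, -0.094, 0.996, -0.0]
wrist_force: [0.6, -0.2, 0.7]
gripper_width: 0.0856
grasp_force: 0.0
```

```bash
python3 - <<'E'
from h import *
moveto(.4353,.0415,.017,190.9)
s=sense();KT=cam("wrist",s);im=snapshot("wrist")
for p in([.3759,.0318,.018],[.4951,.0547,.018],[.6259,.0298,.018]): print((w2pix(p,KT)*1.5625).round())
cv2.imwrite("pics/w9b.png",cv2.resize(im,(800,600),interpolation=cv2.INTER_CUBIC))
import json;json.dump({k:(v if not hasattr(v,'tolist') else v.tolist()) for k,v in s.items()},open("pics/w9.json","w"))
E
```

```text
{'d': array([-0.017,  0.12 ,  4.905]), 'toolx': np.float64(-169.2), 't': 46.55, 'yaw_units': np.float64(-0.026), 'q6': np.float64(-0.25)}
[405. 169.]
[405. 320.]
[350. 449.]
```

View pics/w9b.png

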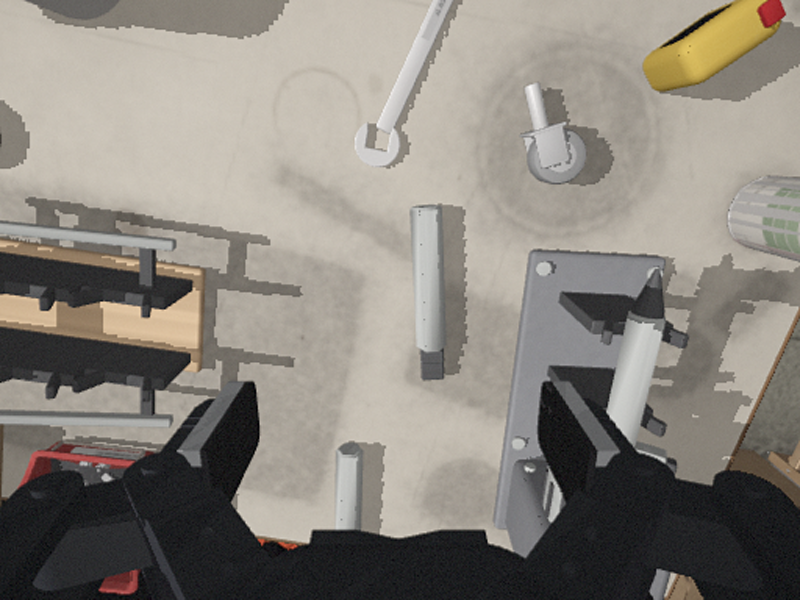

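```bash
python3 - <<'E'
from h import *
import json
s=json.load(open("pics/w9.json"));KT=cam("wrist",s)
p,q=[pix2w((x/1.5625,y/1.5625),.015,KT) for x,y in((426,208),(430.5,350))];d=q-p;y=np.degrees(np.arctan2(d[1],d[0]));m=(p+q)/2
print(np.linalg.norm(d),y,m,get_calibration("wrist")["mount"][:2,3]);moveto(m[0],m[1]-.002,.017,180+y)
E
```

```text
0.12008246064612409 13.556557435950724 [0.46019934 0.06749139 0.015     ] [0.07430997 0.00180999]
{'d': array([-0.595,  0.496,  4.904]), 'toolx': np.float64(-169.19), 't': 46.6, 'yaw_units': np.float64(-0.686), 'q6': np.float64(-0.25)}
```

Call:
drive_tool(
  rows=[
    [-0.298,0.248,0,0],
    [-0.297,0.248,0,0],
    [0,0,0.9,-0.686],
    [0,0,0.9,0],
    [0,0,0.9,0],
    [0,0,0.9,0],
    [0,0,0.8,0],
    [0,0,0.5,0],
    [0,0,0,0],
    [0,0,0,0],
  ],
  grip=0.3,
)

```text
time_s: 47.85
tool_pos: [0.4611, 0.066, 0.0179]
orientation: [0.001, -0.119, 0.993, 0.0]
wrist_force: [-0.3, -0.8, 0.4]
gripper_width: 0.0557
grasp_force: 0.0
```

Call:
drive_tool(
  rows=[
    [0,0,0,0],
    [0,0,0,0],
    [0,0,0,0],
    [0,0,0,0],
    [0,0,0,0],
    [0,0,0,0],
  ],
  grip=-1,
  grip_force=45,
)

```text
time_s: 48.6
tool_pos: [0.4611, 0.0657, 0.0187]
orientation: [0.001, -0.118, 0.993, 0.0]
wrist_force: [-1.1, 1.1, 4.7]
gripper_width: 0.0227
grasp_force: 43.8
```

Call:
drive_tool(
  rows=[
    [0,0,-0.4,0],
    [0,0,-0.9,0],
    [0,0,-0.9,0],
    [0,0,-0.9,0],
    [0,0,-0.8,0],
    [0,0,-0.7,0],
    [-0.022,-0.824,0,0],
    [-0.022,-0.824,0,0],
    [-0.022,-0.824,0,0],
    [-0.022,-0.824,0,0],
    [-0.022,-0.824,0,0],
    [-0.022,-0.824,0,0],
    [-0.022,-0.824,0,0],
    [0,0,0.4,0.96],
    [0,0,0.8,0.96],
    [0,0,0.8,0.96],
    [0,0,0.5,0],
    [0,0,0,0],
    [0,0,0,0],
  ],
)

```text
time_s: 50.98
tool_pos: [0.5355, -0.2134, 0.1234]
orientation: [0.001, -0.018, 1.0, -0.0]
wrist_force: [0.5, 0.2, -2.7]
gripper_width: 0.0228
grasp_force: 45.1
```

```bash
python3 - <<'E'
from h import *
p=slot(1);moveto(p[0],p[1]-.0015,.091,182.1)
E
```

```text
{'d': array([-0.017,  0.012,  0.649]), 'toolx': np.float64(-177.95), 't': 50.975, 'yaw_units': np.float64(-0.013), 'q6': np.float64(-0.53)}
```

Call:
drive_tool(
  rows=[
    [-0.017,0.012,0.3,0],
    [0,0,0.32,0],
    [0,0,0,0],
    [0,0,0,0],
    [0,0,0.04,0],
    [0,0,0,0],
    [0,0,0,0],
  ],
)

```text
time_s: 51.85
tool_pos: [0.5357, -0.2124, 0.0898]
orientation: [0.0, -0.018, 1.0, 0.0]
wrist_force: [-4.0, 1.2, 6.2]
gripper_width: 0.0227
grasp_force: 46.5
```

Call:
drive_tool(
  rows=[
    [0,0,0,0],
    [0,0,0,0],
    [0,0,0,0],
    [0,0,-0.5,0],
    [0,0,-0.9,0],
    [0,0,-0.9,0],
    [0,0,-0.9,0],
    [-0.243,0.8,0,0],
    [-0.243,0.8,0,0],
    [-0.243,0.8,0,0],
    [-0.243,0.8,0,0],
    [-0.243,0.8,0,0],
    [-0.243,0.8,0,0],
    [0,0,0,-0.62],
    [0,0,0,-0.62],
    [0,0,0,0],
    [0,0,0,0],
  ],
  grip=0.1,
)

```text
time_s: 53.98
tool_pos: [0.6001, 0.0298, 0.2492]
orientation: [0.0, -0.061, 0.998, 0.0]
wrist_force: [-0.1, -0.1, 0.0]
gripper_width: 0.0469
grasp_force: 0.0
```

```bash
python3 - <<'E'
from h import *
moveto(.6855,.0356,.017,187.5)
s=sense();KT=cam("wrist",s);im=snapshot("wrist");print(get_calibration("wrist")["mount"][:2,3])
for p in([.6259,.0298,.015],[.7453,.0455,.015]): print((w2pix(p,KT)*1.5625).round())
cv2.imwrite("pics/w10b.png",cv2.resize(im,(800,600),interpolation=cv2.INTER_CUBIC))
import json;json.dump({k:(v if not hasattr(v,'tolist') else v.tolist()) for k,v in s.items()},open("pics/w10.json","w"))
E
```

```text
{'d': array([-1.708, -0.093,  4.644]), 'toolx': np.float64(-173.04), 't': 53.975, 'yaw_units': np.float64(-0.134), 'q6': np.float64(-0.18)}
[0.07443344 0.00186451]
[391. 281.]
[393. 416.]
```

View pics/w10b.png

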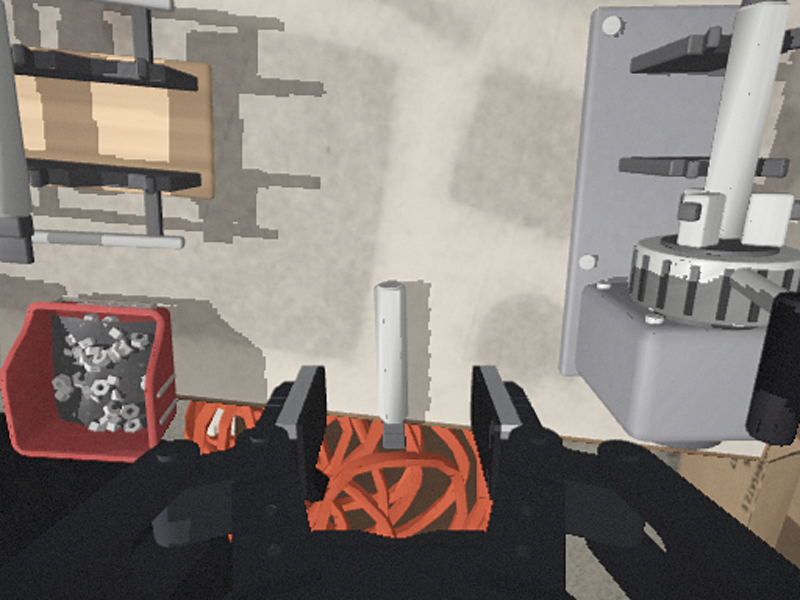

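```bash
python3 - <<'E'
from h import *
import json
s=json.load(open("pics/w10.json"));KT=cam("wrist",s)
p,q=[pix2w((x/1.5625,y/1.5625),.015,KT) for x,y in((389,283),(394,420))];d=q-p;y=np.degrees(np.arctan2(d[1],d[0]));m=(p+q)/2
print(np.linalg.norm(d),y,m);moveto(m[0],m[1]-.002,.018,180+y)
E
```

```text
0.12282019130909157 8.605751500596941 [0.68828567 0.03740998 0.015     ]
{'d': array([-1.764, -0.102,  4.624]), 'toolx': np.float64(-173.03), 't': 54.025, 'yaw_units': np.float64(-0.41), 'q6': np.float64(-0.18)}
```

Call:
drive_tool(
  rows=[
    [-0.6,-0.034,0,0],
    [-0.6,-0.034,0,0],
    [-0.54,-0.034,0,-0.4],
    [0,0,0.9,0],
    [0,0,0.9,0],
    [0,0,0.9,0],
    [0,0,0.9,0],
    [0,0,0.6,0],
    [0,0,0.41,0],
    [0,0,0,0],
    [0,0,0,0],
  ],
  grip=0.3,
)

```text
time_s: 55.4
tool_pos: [0.6879, 0.0353, 0.0198]
orientation: [0.001, -0.075, 0.997, -0.0]
wrist_force: [0.7, -0.0, -0.1]
gripper_width: 0.0558
grasp_force: 0.0
```

Call:
drive_tool(
  rows=[
    [0,0,0,0],
    [0,0,0,0],
    [0,0,0,0],
    [0,0,0,0],
    [0,0,0,0],
    [0,0,0,0],
  ],
  grip=-1,
  grip_force=45,
)

```text
time_s: 56.15
tool_pos: [0.6882, 0.0353, 0.0205]
orientation: [0.001, -0.075, 0.997, -0.0]
wrist_force: [-1.0, -1.0, 6.4]
gripper_width: 0.0228
grasp_force: 44.1
```

Call:
drive_tool(
  rows=[
    [0,0,-0.4,0],
    [0,0,-0.9,0],
    [0,0,-0.9,0],
    [0,0,-0.9,0],
    [0,0,-0.8,0],
    [0,0,-0.7,0],
    [0.602,-0.543,0,0],
    [0.602,-0.543,0,0],
    [0.602,-0.543,0,0],
    [0.602,-0.543,0,0],
    [0.602,-0.543,0,0],
    [0.602,-0.543,0,0],
    [0,0,0.5,0.81],
    [0,0,0.8,0.81],
    [0,0,0.8,0],
    [0,0,0.6,0],
    [0,0,0,0],
    [0,0,0,0],
  ],
)

```text
time_s: 58.4
tool_pos: [0.5334, -0.1527, 0.1147]
orientation: [0.0, -0.019, 1.0, -0.0]
wrist_force: [1.1, 0.0, -2.7]
gripper_width: 0.0224
grasp_force: 44.8
```

```bash
python3 - <<'E'
from h import *
p=slot(0);moveto(p[0],p[1]-.0015,.081,182.1)
E
```

```text
{'d': array([-0.015, -0.003,  0.674]), 'toolx': np.float64(-177.86), 't': 58.4, 'yaw_units': np.float64(0.009), 'q6': np.float64(-0.43)}
```

Call:
drive_tool(
  rows=[
    [-0.015,0,0.35,0],
    [0,0,0.32,0],
    [0,0,0,0],
    [0,0,0,0],
    [0,0,0,0],
  ],
)

```text
time_s: 59.02
tool_pos: [0.5338, -0.1527, 0.0805]
orientation: [0.0, -0.019, 1.0, -0.0]
wrist_force: [0.3, -1.3, -2.8]
gripper_width: 0.0223
grasp_force: 44.8
```

Call:
drive_tool(
  rows=[
    [0,0,0.04,0],
    [0,0,0,0],
    [0,0,0,0],
  ],
)

```text
time_s: 59.4
tool_pos: [0.5338, -0.1526, 0.0804]
orientation: [0.001, -0.019, 1.0, -0.0]
wrist_force: [-4.9, 2.7, 12.3]
gripper_width: 0.0227
grasp_force: 46.0
```

Contact. I'll release and retreat toward the robot to look at everything.

Call:
drive_tool(
  rows=[
    [0,0,0,0],
    [0,0,0,0],
    [0,0,0,0],
    [0,0,-0.4,0],
    [0,0,-0.9,0],
    [0,0,-0.9,0],
    [0,0,-0.9,0],
    [0,0,-0.9,0],
    [0.6,0.3,-0.3,0],
    [0.6,0.3,-0.3,0],
    [0.6,0.3,0,0],
    [0,0,0,0],
    [0,0,0,0],
  ],
  grip=0.1,
)

```text
time_s: 61.02
tool_pos: [0.4425, -0.1112, 0.3082]
orientation: [0.0, -0.019, 1.0, -0.0]
wrist_force: [-0.1, -0.5, -0.2]
gripper_width: 0.0465
grasp_force: 0.0
```

```bash
python3 - <<'E'
from h import *
w=snapshot("wrist");t=snapshot("top");s=snapshot("side")
o=np.zeros((600,800,3),np.uint8)
o[:300,:400]=cv2.resize(w,(400,300),interpolation=cv2.INTER_AREA)
o[:300,400:]=cv2.resize(t[120:270,140:340],(400,300),interpolation=cv2.INTER_CUBIC)
o[300:,:400]=cv2.resize(s[140:320,190:430],(400,300),interpolation=cv2.INTER_CUBIC)
o[300:,400:]=cv2.resize(s[130:220,190:310],(400,300),interpolation=cv2.INTER_CUBIC)
cv2.imwrite("pics/fin.png",o);print(sense()["time_s"])
E
```

```text
61.175
```

View pics/fin.png

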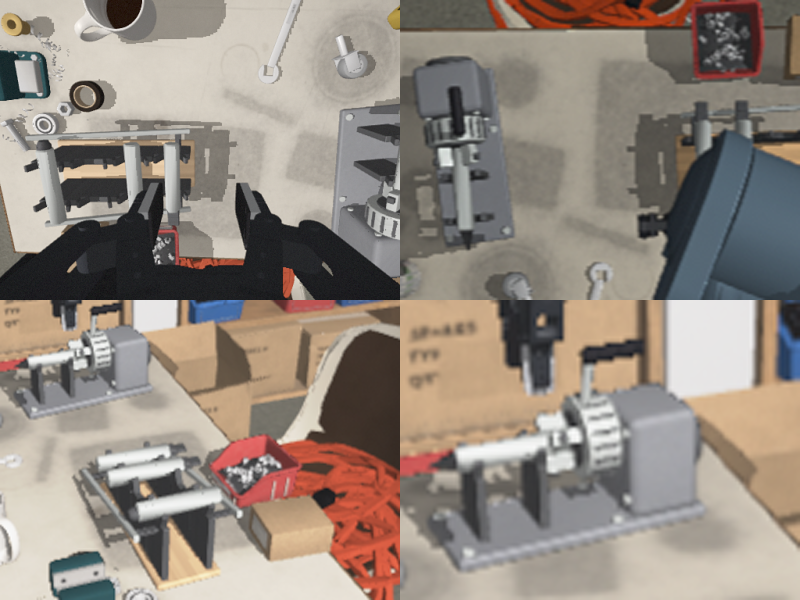

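```bash
python3 -c "
from cell import *
print(close_job())"
```

```text
the job is handed in; nothing more can be done
None
```

The pointed bit is clamped in the chuck, pushed tight with about 16 N at the lever; the worn bit is in rack notch 3 and the two flat-bladed bits present are in notches 0 and 1. I handed the job in at about 61 s; no verdict came back.

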